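# Seat a filter disc and snap the toggle clamp shut

## Robot

A 7-joint arm with a two-finger parallel gripper is mounted at the origin on the work surface. World frame = base frame: x ahead of the robot, y to its left, z up, the work surface at z = 0. Lengths are in m, angles in rad, forces in N, time in s.
With the tool pointing down it reaches from about 0.4 to 0.85 m from the base axis. Payload 4.4 kg.
Tool frame: the origin (TCP) lies midway between the tips of the shut fingers; the grasp point (between the pads) lies 19 mm behind it (hold_point_z is the distance from the TCP to the grasp point, in m); z points along the fingers, y is the line along which they close (so a half turn about z gives the same grasp; the last joint's range is limited). The gripper opens to 94 mm and grips with 3 to 60 N. Pads are 16 mm wide; open, the fingers measure 119 mm over their backs; the gripper's body (75 mm by 177 mm) begins 78 mm behind the grasp point.
Start: joints at [1.276, 0.628, 0.038, 1.517, -0.027, 0.996, -0.02], TCP at [0.147, -0.633, 0.205] pointing down, gripper open.
Joint ranges: [-3.06, 3.06], [-0.37, 2.12], [-1.25, 1.32], [0.18, 2.47], [-1.1, 4.24], [0.23, 1.98], [-2.94, 2.94]. Speed limits (rad/s): [2.57, 2.57, 3.14, 3.14, 3.14, 3.14, 3.14].

## Interface

Orientations are given as a unit quaternion [x, y, z, w].
In Python, from bench import sense, snapshot, camera_info, finish_job, hold_point_z gives the robot as it stands.
- The arm moves only by the tool servo_tool, never from a script. Its argument "motion" is a list of rows, each an object of numbers: "tx", "ty", "tz": the shift along the world's x, y, z in mm; "rx", "ry", "rz": the turn, a rotation vector about the world's x, y, z in rad; "gripper": the finger opening in mm, from 0 to 94. In form: [{"tx": .., "ty": .., "tz": .., "rx": .., "ry": .., "rz": .., "gripper": ..}, ...]. A call has 1 to 20 rows; each row is the pose to reach, as a shift and turn from the pose commanded when the call began; what a row does not reach only later rows make up. A row lasts 1/8 s, in which the tool goes at most 62.5 mm and 10.7 degrees, less where a joint would pass 70% of its speed; a pose out of reach is approached as far as the arm can. A call with a gripper value outside its range is refused whole. The fingers move at their own pace and stop on an object; "grip_force" is the grip in N (left out, the last holds). Time passes only in rows, so rows that repeat a pose let the fingers close. It gives the time, the measured TCP pose, the force, the opening and the grip force at its end, in the units of the state.
- sense(): the state, without advancing time (a new reading comes with each control period).
- snapshot(name): name is "side" or "top"; returns (picture, depth): 400x640x3 uint8, blue, green, red; 400x640 float32, m along the optical axis (not along the pixel's ray), 0 where there is no reading.
- camera_info(name): a dict with "K" (3x3 intrinsics, pixels), "rvec" (rotation vector, rad) and "tvec" (3), from world to camera coordinates, as OpenCV has them. Camera axes: x right, y down, z forward; pixel columns grow to the right and rows downward; lengths in m; the calibration is good to about 2 mm. A picture is of the moment at which its call begins. camera_info takes no time and is no camera call.
- finish_job(): hands the job in; it is judged then, once.
The state is a dict: "t": time; "joint_positions": joint angles; "joint_velocities": joint speeds; "joint_efforts": joint torques, N m; "tool_pos": TCP position; "tool_rot": TCP orientation; "force": force on the tool from outside, world axes, zero at the start; "wrist_torque": the same for the moment, N m; "grip_width": finger opening in m; "finger_force": force on a finger pad.
Only numpy, scipy, OpenCV 4.12 (cv2) and the standard library are available. Lean on these libraries where they do the work, as an engineer would, in place of code of your own. Each camera call takes 0.05 s, during which the arm holds its last target. There are 200 camera calls.

## Task

With a fingertip, slide the mesh filter disc that lies in the jig's channel along it until it rests fully home against both brass pins, while the clamp is still open. Then push the red clamp handle over and down past its dead point until it snaps into lock and the rubber foot holds the disc. Do not pick or tip the disc up, and leave everything else on the bench where it is.

Things in the scene. Friction and masses are not known exactly. Their poses are not given: they have to be found in the camera images.
- jig: aluminium jig plate fixed to the bench, 300 x 120 x 12 mm. Origin on the bench surface under the nest centre. x axis: level along the channel, the way the disc is pushed, from its open end to the clamp; y across; z up. Plate from x = -125 to +175 mm, top at z = 12. Channel: two rails 7 mm wide, 8 mm high above the plate, 74 mm apart inside, from x = -115 (open end) to +30 mm.
- nest (a point): where the disc's centre (half-way up) is when it is home: x = 0, y = 0, z = 17 mm of the jig; axes as the jig's. Two brass stop pins, 10 mm across and 12 mm high above the plate, stand at x = 30.6, y = +-25.7 mm of the jig; a disc touching both is home.
- disc_mid (a point): the loose mesh disc in the channel, aluminium rim with grey mesh, 70 mm across, 10 mm thick, about 80 g; this is its centre, half-way up, z up. It lies flat on the jig plate, 30 to 65 mm short of home (towards -x of the jig), free to slide, with about 2 mm play to each rail.
- handle (a joint): angle of the red clamp handle, rad. 0 = open (75 degrees above level, leaning to +x of the jig); grows as it is pushed towards +x and down; 1.309 = locked (level, pointing to +x). Dead point about 0.95: before it a spring resists with up to 1.1 N m (most near 0.5; 11 N at 100 mm), after it the spring snaps it on into lock. Starts open, at about 0, and springs back open if let go before the dead point.
- handle_pivot (a point): middle of the handle's pivot line, which runs along the jig's y axis, at x = 108, z = 50 mm of the jig; axes as the jig's. The steel clamp body around it spans x = 62 to 138 mm, 60 mm high.
- handle_face (a point): the point to push on the red handle: middle of the 24 mm wide flat face that looks towards the clamp arm when open, and up when locked. 100 mm out along the handle from the pivot, 8 mm off its mid-plane. x axis: out along the handle; z axis: straight out of the face; y as the jig's. Red grip: 24 mm wide, 16 mm thick, from 45 to 125 mm from the pivot.
- foot: the clamp's black rubber foot, 20 mm across, on a sprung spindle at the end of the steel clamp arm, 80 mm from the arm's pivot (x = 80, z = 46 mm of the jig). Open, the arm stands steeply, up to 145 mm high; as the handle closes it comes down to -x and the foot lands on the disc, pressing about 1.7 N. Origin on the arm, 26.5 mm above the foot's underside.
- spare_a: a spare mesh disc like the one in the jig (70 mm across, 10 mm thick) lying on the bench, not part of the job; origin at the centre of its underside
- spare_b: a second spare mesh disc lying on the bench, not part of the job; origin at the centre of its underside
- cartridge: small pleated filter cartridge standing on the bench, 44 mm across, 72 mm tall, off-white; not part of the job; origin at the centre of its underside
- pen: blue pen lying on the bench, 125 mm long, 11 mm thick; not part of the job; origin at the centre of its underside
- caliper: steel caliper lying on the bench, 170 mm long, 9 mm high; not part of the job; origin at the centre of its underside
- valve_head: small cast aluminium valve block with a blue cap standing on the bench, 68 x 50 x 57 mm; not part of the job; origin at the centre of its underside
Things that resemble listed ones, but are neither listed nor needed, are in the scene too. Leave any orange look-alike of the part that bears disc_mid alone.

How it is judged:
On the way, in this order (a step that is already met when the one before it is completed fails the run):
1. the disc is home against both pins while the clamp is still open (horizontal distance between disc_mid and nest below 0.004 m and value of joint handle below 0.6 rad), for 0.2 s.
2. the handle is past its dead point and in lock (value of joint handle above 1.24 rad), for 0.2 s.
At the end, for the whole second after the job is handed in: The disc lies flat in the nest, its centre within 4 mm of the home point, at rest; the handle is in lock (joint above 1.24 rad) and the foot presses the disc with more than 0.5 N (horizontal distance between disc_mid and nest below 0.004 m and value of joint handle above 1.24 rad and contact force between foot and disc above 0.5 N and linear speed of disc below 0.02 m/s and z of disc_mid in the frame of jig below 0.02 m and angle between disc_mid's own z axis and vertical below 0.08 rad); the robot touches nothing.
It fails at once if the disc is lifted more than 8 mm off the jig plate, or tipped by more than 0.25 rad (z of disc_mid in the frame of jig above 0.025 m or angle between disc_mid's own z axis and vertical above 0.25 rad).
It fails at once if another thing on the bench is moved by more than 20 mm (distance of any of spare_a, spare_b, cartridge, pen, caliper, valve_head from where it was at the start of the episode above 0.02 m).
It also fails if it takes over 48 s, if anything falls off the work surface, if the arm or the gripper's body presses on something with over 40 N, if the wrist force passes 120 N, or if a joint passes its speed limit or range.

## Working session

There is one attempt and no reset: what is moved stays moved. The work goes in short steps, Python scripts to look and compute and a tool call to move; the robot and the scene stay as the last step left them, time stands still between calls to the robot, and variables do not carry over. Pictures are saved under pics/ and viewed, at most 10 in all, crops included, and the job is handed in when it is done.

Besides the shell and the picture viewer there is one more tool, called after ">>>" as name(argument=value, ...), one argument or row to a line, values as JSON. servo_tool: Moves the arm, as the interface text tells. Its arguments: {"type":"object","properties":{"motion":{"type":"array"},"grip_force":{"type":"number"}},"required":["motion"]}

```bash
mkdir -p pics; cat > h.py <<'E'
import numpy as np, cv2
from bench import *
def cam(n):
    c=camera_info(n); K=np.array(c['K'],float); R=cv2.Rodrigues(np.array(c['rvec'],float))[0]; return K,R,np.array(c['tvec'],float).ravel()
def cloud(n,depth):
    K,R,t=cam(n); v,u=np.mgrid[0:400,0:640]
    p=np.stack([(u-K[0,2])/K[0,0]*depth,(v-K[1,2])/K[1,1]*depth,depth],-1)
    return (p-t)@R
def proj(n,P):
    K,R,t=cam(n); q=(np.atleast_2d(P)@R.T+t)@K.T; return q[:,:2]/q[:,2:]
E
python3 - <<'E'
from h import *
for n in ('top','side'):
    im,d=snapshot(n); cv2.imwrite(f'pics/{n}0.png',im); np.savez(f'{n}0.npz',im=im,d=d)
    K,R,t=cam(n); print(n,K[0,0],-R.T@t,R[2])
s=sense(); print(s['t'],s['tool_pos'],s['tool_rot'],s['force'])
E
```

```text
top 440.77282369284967 [ 0.58042985 -0.032336    0.93494454] [ 0.04407958  0.01342987 -0.99893775]
side 399.9774554901142 [0.14296749 0.39341591 0.52151544] [ 0.60497109 -0.57517346 -0.5506228 ]
0.1 [ 0.14730946 -0.63250592  0.20466737] [ 9.93465304e-01  1.14131629e-01 -9.62104590e-05 -8.07130113e-04] [-0.35909147 -0.33611182 -0.25249271]
```

View pics/top0.png

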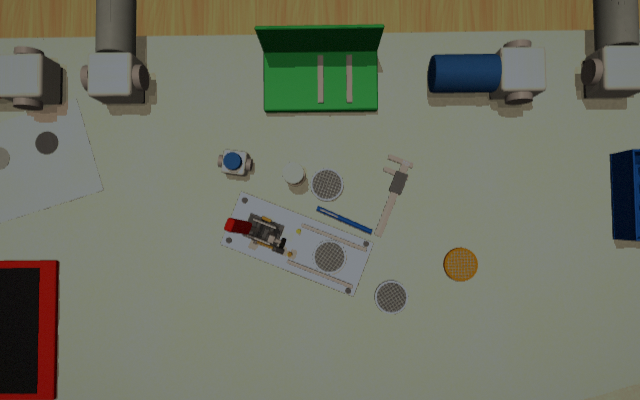

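View pics/side0.png

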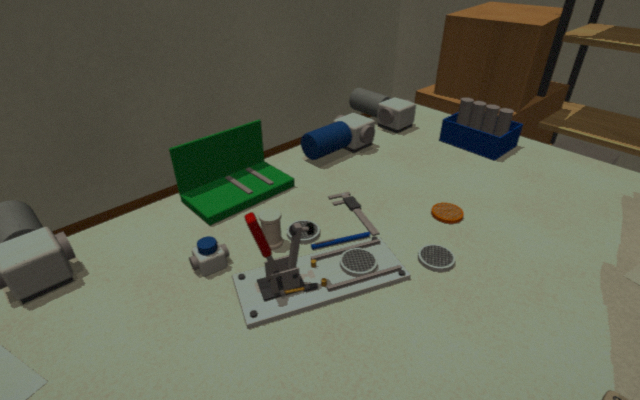

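The top view shows the jig with its channel open to the right: disc at about (330,257), pins near (298,231) and (290,254), red handle at (237,225). The side view agrees: disc at (358,262), handle at (258,233), clamp open. Next I'll measure the jig pose.

```bash
cat > meas.py <<'E'
from h import *
def height_mask(P,lo,hi): return (P[...,2]>lo)&(P[...,2]<hi)
def jigfit(n,im,d):
    P=cloud(n,d); m=(d>0)&height_mask(P,.007,.04)
    c0=np.array([.58,-.09]) 
    return P,m
E
python3 - <<'E'
from h import *
# jig pose: from top camera plate corners
z=np.load('top0.npz'); im,d=z['im'],z['d']; P=cloud('top',d)
print('z bench',np.median(P[300:380,100:300,2]),'plate',P[230,285],P[262,345],'disc',P[257,330],'handle',P[225,232])
for n,roi in (('top',(185,300,215,380)),('side',(200,325,225,415))):
    z=np.load(n+'0.npz'); im,d=z['im'],z['d']; P=cloud(n,d)
    r0,r1,c0,c1=roi; m=np.zeros((400,640),bool); m[r0:r1,c0:c1]=True
    m&=(d>0)&(P[...,2]>.007)&(P[...,2]<.024)
    nl,lab,st,_=cv2.connectedComponentsWithStats(m.astype(np.uint8),connectivity=4); k=1+st[1:,4].argmax()
    q=P[lab==k]; rect=cv2.minAreaRect((q[:,:2]*1000).astype(np.float32))
    print(n,rect,'z med',np.median(q[:,2])); print(cv2.boxPoints(rect))
    hsv=cv2.cvtColor(im,cv2.COLOR_BGR2HSV)
    red=(((hsv[...,0]<6)|(hsv[...,0]>174))&(hsv[...,1]>180)&(hsv[...,2]>60)); red[:,:100]=0
    red&=(d>0)&(P[...,2]>.05); q=P[red]; print('red n',len(q),q.min(0),q.max(0),q.mean(0))
t=cv2.resize(np.load('top0.npz')['im'][180:310,210:390],None,fx=4,fy=4,interpolation=cv2.INTER_CUBIC)
cv2.imwrite('pics/topc.png',cv2.convertScaleAbs(t,alpha=1.3))
E
```

```text
z bench -0.0016814004824933283 plate [0.55499403 0.05526295 0.00867156] [ 0.48779071 -0.06986537  0.01174152] disc [ 0.49912176 -0.03866316  0.02068701] handle [0.56864478 0.13284208 0.16687937]
top ((526.9117431640625, 31.65704345703125), (300.1203308105469, 120.00775909423828), 68.39092254638672) z med 0.011272987446693805
[[ 415.86212  -85.75887]
 [ 527.4355  -129.95435]
 [ 637.96136  149.07297]
 [ 526.388    193.26843]]
red n 107 [0.55820414 0.11957228 0.13547849] [0.58088137 0.14508819 0.17379084] [0.56968217 0.13579494 0.16809024]
side ((525.6886596679688, 33.44459533691406), (299.944091796875, 123.09639739990234), 68.47480773925781) z med 0.0118781316238233
[[ 413.40677   -83.485176]
 [ 527.91797  -128.65051 ]
 [ 637.9706    150.37436 ]
 [ 523.45935   195.5397  ]]
red n 257 [0.5492111  0.1227851  0.09683779] [0.57737592 0.14926536 0.1724947 ] [0.5586764  0.13824067 0.14677248]
```

View pics/topc.png

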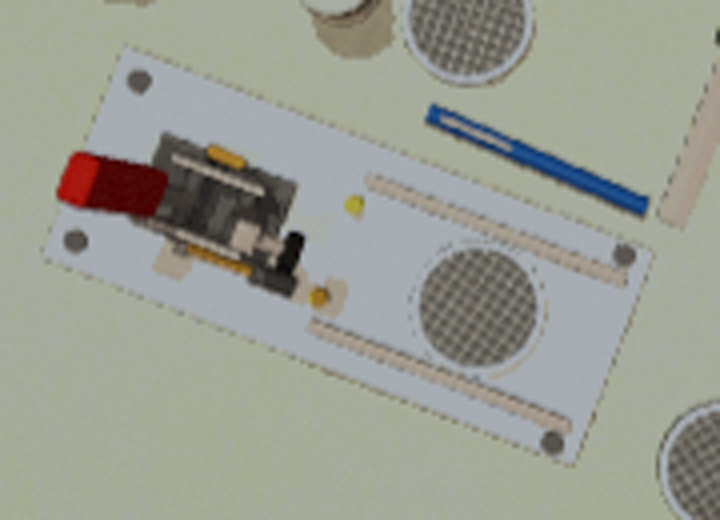

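The disc lies about 51 mm short of home. The jig's x axis points along (0.368, 0.930) and the nest is at about (517, 9) mm. I'll go behind the disc with the fingers shut and tool y across the channel.

>>> servo_tool(
  motion=[
    {"tx": 28, "ty": 46, "tz": 0, "rz": 0.08, "gripper": 0},
    {"tx": 56, "ty": 91, "tz": 0, "rz": 0.16, "gripper": 0},
    {"tx": 83, "ty": 137, "tz": 0, "rz": 0.24, "gripper": 0},
    {"tx": 111, "ty": 182, "tz": 0, "rz": 0.32, "gripper": 0},
    {"tx": 138, "ty": 228, "tz": 0, "rz": 0.4, "gripper": 0},
    {"tx": 166, "ty": 273, "tz": 0, "rz": 0.48, "gripper": 0},
    {"tx": 194, "ty": 318, "tz": 0, "rz": 0.56, "gripper": 0},
    {"tx": 221, "ty": 364, "tz": 0, "rz": 0.64, "gripper": 0},
    {"tx": 249, "ty": 409, "tz": 0, "rz": 0.72, "gripper": 0},
    {"tx": 277, "ty": 455, "tz": -10, "rz": 0.8, "gripper": 0},
    {"tx": 304, "ty": 500, "tz": -40, "rz": 0.88, "gripper": 0},
    {"tx": 332, "ty": 546, "tz": -80, "rz": 0.965, "gripper": 0},
    {"tx": 332, "ty": 546, "tz": -120, "rz": 0.965, "gripper": 0},
    {"tx": 332, "ty": 546, "tz": -120, "rz": 0.965, "gripper": 0},
    {"tx": 332, "ty": 546, "tz": -120, "rz": 0.965, "gripper": 0},
  ],
)

```text
$.motion[0]: bad value
```

>>> servo_tool(
  motion=[
    {"tx": 28, "ty": 46, "tz": 0, "rx": 0, "ry": 0, "rz": 0.08, "gripper": 0},
    {"tx": 56, "ty": 91, "tz": 0, "rx": 0, "ry": 0, "rz": 0.16, "gripper": 0},
    {"tx": 83, "ty": 137, "tz": 0, "rx": 0, "ry": 0, "rz": 0.24, "gripper": 0},
    {"tx": 111, "ty": 182, "tz": 0, "rx": 0, "ry": 0, "rz": 0.32, "gripper": 0},
    {"tx": 138, "ty": 228, "tz": 0, "rx": 0, "ry": 0, "rz": 0.4, "gripper": 0},
    {"tx": 166, "ty": 273, "tz": 0, "rx": 0, "ry": 0, "rz": 0.48, "gripper": 0},
    {"tx": 194, "ty": 318, "tz": 0, "rx": 0, "ry": 0, "rz": 0.56, "gripper": 0},
    {"tx": 221, "ty": 364, "tz": 0, "rx": 0, "ry": 0, "rz": 0.64, "gripper": 0},
    {"tx": 249, "ty": 409, "tz": 0, "rx": 0, "ry": 0, "rz": 0.72, "gripper": 0},
    {"tx": 277, "ty": 455, "tz": -10, "rx": 0, "ry": 0, "rz": 0.8, "gripper": 0},
    {"tx": 304, "ty": 500, "tz": -40, "rx": 0, "ry": 0, "rz": 0.88, "gripper": 0},
    {"tx": 332, "ty": 546, "tz": -80, "rx": 0, "ry": 0, "rz": 0.965, "gripper": 0},
    {"tx": 332, "ty": 546, "tz": -120, "rx": 0, "ry": 0, "rz": 0.965, "gripper": 0},
    {"tx": 332, "ty": 546, "tz": -120, "rx": 0, "ry": 0, "rz": 0.965, "gripper": 0},
    {"tx": 332, "ty": 546, "tz": -120, "rx": 0, "ry": 0, "rz": 0.965, "gripper": 0},
  ],
)

```text
t: 1.98
tool_pos: [0.4796, -0.0879, 0.0863]
tool_rot: [0.827, 0.562, 0.0, 0.0]
force: [-0.0, 0.4, 0.4]
grip_width: 0.0003
finger_force: 0.0
```

```bash
python3 - <<'E'
from h import *
a,d=snapshot('side'); 
c=cv2.resize(a[170:330,220:440],None,fx=3.5,fy=3.5,interpolation=cv2.INTER_CUBIC)
cv2.imwrite('pics/s1.png',cv2.convertScaleAbs(c,alpha=1.3))
# disc centre from the first top picture: mesh+rim at disc height
z=np.load('top0.npz'); P=cloud('top',z['d'])
m=np.zeros((400,640),bool); m[225:290,300:362]=1
u=np.array([.3684,.9298]); v=np.array([-.9298,.3684]); N=np.array([.5172,.0092])
q=P[...,:2]-N; X=q@u; Y=q@v
m&=(P[...,2]>.0165)&(abs(Y)<.0365)&(X<0); x,y=X[m],Y[m]
print('disc jig extents',m.sum(),np.percentile(x,[0.5,50,99.5]),np.percentile(y,[0.5,50,99.5]))
E
```

```text
disc jig extents 908 [-0.08304717 -0.04884953 -0.01439258] [-3.39482486e-02  1.61271581e-05  3.62700045e-02]
```

View pics/s1.png

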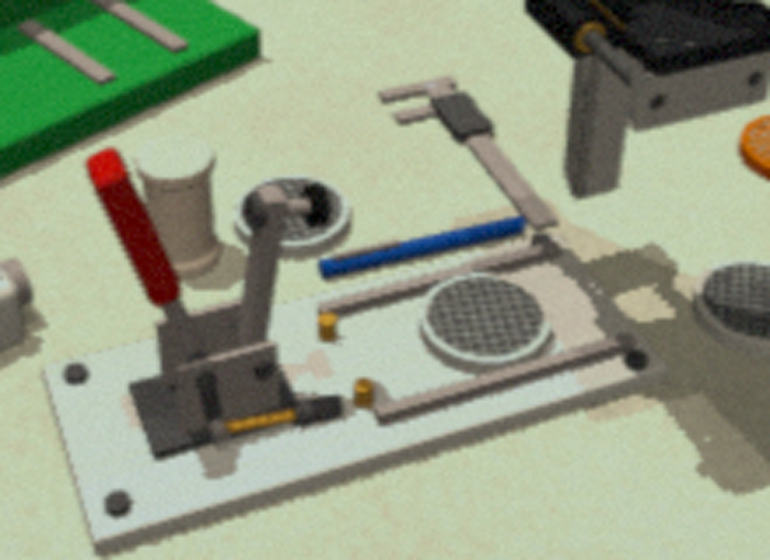

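The fingers are over the plate behind the disc, with about 12 mm to spare. Now I'll lower to about 4 mm above the plate and push.

>>> servo_tool(
  motion=[
    {"tx": 0, "ty": 0, "tz": -30, "rx": 0, "ry": 0, "rz": 0, "gripper": 0},
    {"tx": 0, "ty": 0, "tz": -55, "rx": 0, "ry": 0, "rz": 0, "gripper": 0},
    {"tx": 0, "ty": 0, "tz": -65, "rx": 0, "ry": 0, "rz": 0, "gripper": 0},
    {"tx": 0, "ty": 0, "tz": -70, "rx": 0, "ry": 0, "rz": 0, "gripper": 0},
    {"tx": 1.8, "ty": 4.7, "tz": -70, "rx": 0, "ry": 0, "rz": 0, "gripper": 0},
    {"tx": 3.7, "ty": 9.3, "tz": -70, "rx": 0, "ry": 0, "rz": 0, "gripper": 0},
    {"tx": 5.5, "ty": 14, "tz": -70, "rx": 0, "ry": 0, "rz": 0, "gripper": 0},
    {"tx": 7.4, "ty": 18.6, "tz": -70, "rx": 0, "ry": 0, "rz": 0, "gripper": 0},
    {"tx": 9.2, "ty": 23.3, "tz": -70, "rx": 0, "ry": 0, "rz": 0, "gripper": 0},
    {"tx": 11, "ty": 27.9, "tz": -70, "rx": 0, "ry": 0, "rz": 0, "gripper": 0},
    {"tx": 12.9, "ty": 32.5, "tz": -70, "rx": 0, "ry": 0, "rz": 0, "gripper": 0},
    {"tx": 14.7, "ty": 37.2, "tz": -70, "rx": 0, "ry": 0, "rz": 0, "gripper": 0},
    {"tx": 16.6, "ty": 41.8, "tz": -70, "rx": 0, "ry": 0, "rz": 0, "gripper": 0},
    {"tx": 18.4, "ty": 46.5, "tz": -70, "rx": 0, "ry": 0, "rz": 0, "gripper": 0},
    {"tx": 18.4, "ty": 46.5, "tz": -70, "rx": 0, "ry": 0, "rz": 0, "gripper": 0},
  ],
)

```text
t: 3.9
tool_pos: [0.4982, -0.0396, 0.0154]
tool_rot: [0.827, 0.563, 0.0, -0.0]
force: [0.1, 0.2, 0.6]
grip_width: 0.0005
finger_force: 0.0
```

>>> servo_tool(
  motion=[
    {"tx": 0.7, "ty": 1.9, "tz": 0, "rx": 0, "ry": 0, "rz": 0, "gripper": 0},
    {"tx": 1.5, "ty": 3.7, "tz": 0, "rx": 0, "ry": 0, "rz": 0, "gripper": 0},
    {"tx": 2.2, "ty": 5.6, "tz": 0, "rx": 0, "ry": 0, "rz": 0, "gripper": 0},
    {"tx": 2.9, "ty": 7.4, "tz": 0, "rx": 0, "ry": 0, "rz": 0, "gripper": 0},
    {"tx": 3.3, "ty": 8.4, "tz": 0, "rx": 0, "ry": 0, "rz": 0, "gripper": 0},
    {"tx": 3.3, "ty": 8.4, "tz": 0, "rx": 0, "ry": 0, "rz": 0, "gripper": 0},
  ],
)

```text
t: 4.65
tool_pos: [0.5013, -0.032, 0.0155]
tool_rot: [0.827, 0.562, 0.0, -0.0]
force: [-0.6, -0.7, 0.5]
grip_width: 0.0005
finger_force: 0.0
```

```bash
python3 - <<'E'
from h import *
print(sense()['force'])
a,d=snapshot('side'); 
c=cv2.resize(a[220:320,240:420],None,fx=4.4,fy=4.4,interpolation=cv2.INTER_CUBIC)
cv2.imwrite('pics/s2.png',cv2.convertScaleAbs(c,alpha=1.3))
E
```

```text
[-0.5843353  -0.69362963  0.48356907]
```

View pics/s2.png

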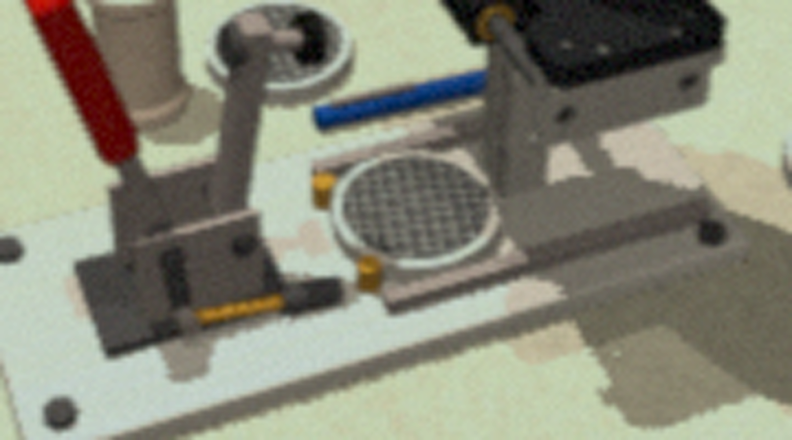

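The disc, centred at about (415,207) in the crop, is almost touching both pins at (323,190) and (370,273). The force shows no firm contact yet, so I'll creep on.

>>> servo_tool(
  motion=[
    {"tx": 0.2, "ty": 0.5, "tz": 0, "rx": 0, "ry": 0, "rz": 0, "gripper": 0},
    {"tx": 0.4, "ty": 0.9, "tz": 0, "rx": 0, "ry": 0, "rz": 0, "gripper": 0},
    {"tx": 0.6, "ty": 1.4, "tz": 0, "rx": 0, "ry": 0, "rz": 0, "gripper": 0},
    {"tx": 0.7, "ty": 1.9, "tz": 0, "rx": 0, "ry": 0, "rz": 0, "gripper": 0},
    {"tx": 0.7, "ty": 1.9, "tz": 0, "rx": 0, "ry": 0, "rz": 0, "gripper": 0},
  ],
)

```text
t: 5.32
tool_pos: [0.5014, -0.0316, 0.0155]
tool_rot: [0.827, 0.562, -0.001, 0.0]
force: [-1.5, -4.8, 0.7]
grip_width: 0.0005
finger_force: 2.5
```

Contact is firm: about 5 N straight back along the jig's x axis with no lateral part, so the disc is against both pins. I'll back off, lift, and go to the near side of the handle above the clamp arm's height.

>>> servo_tool(
  motion=[
    {"tx": 0, "ty": 0, "tz": 0, "rx": 0, "ry": 0, "rz": 0, "gripper": 0},
    {"tx": -2.5, "ty": -6.5, "tz": 0, "rx": 0, "ry": 0, "rz": 0, "gripper": 0},
    {"tx": -5.5, "ty": -14, "tz": 0, "rx": 0, "ry": 0, "rz": 0, "gripper": 0},
    {"tx": -5.5, "ty": -14, "tz": 45, "rx": 0, "ry": 0, "rz": 0, "gripper": 0},
    {"tx": -5.5, "ty": -14, "tz": 100, "rx": 0, "ry": 0, "rz": 0, "gripper": 0},
    {"tx": -5.5, "ty": -14, "tz": 155, "rx": 0, "ry": 0, "rz": 0, "gripper": 0},
    {"tx": -5.5, "ty": -14, "tz": 200, "rx": 0, "ry": 0, "rz": 0, "gripper": 0},
    {"tx": 10, "ty": 25, "tz": 200, "rx": 0, "ry": 0, "rz": 0, "gripper": 0},
    {"tx": 26, "ty": 65, "tz": 200, "rx": 0, "ry": 0, "rz": 0, "gripper": 0},
    {"tx": 42, "ty": 105, "tz": 200, "rx": 0, "ry": 0, "rz": 0, "gripper": 0},
    {"tx": 56, "ty": 142, "tz": 200, "rx": 0, "ry": 0, "rz": 0, "gripper": 0},
    {"tx": 56, "ty": 142, "tz": 200, "rx": 0, "ry": 0, "rz": 0, "gripper": 0},
    {"tx": 56, "ty": 142, "tz": 200, "rx": 0, "ry": 0, "rz": 0, "gripper": 0},
  ],
)

```text
t: 6.95
tool_pos: [0.5573, 0.1107, 0.2151]
tool_rot: [0.827, 0.562, -0.001, 0.0]
force: [0.1, 0.1, 0.4]
grip_width: 0.0007
finger_force: 0.0
```

```bash
python3 - <<'E'
from h import *
u=np.array([.3684,.9298]); v=np.array([-.9298,.3684]); N=np.array([.5169,.0085])
s=sense(); p=s['tool_pos']; q=np.array(p[:2])-N; print('tcp jig',q@u,q@v,p[2],s['force'])
a,d=snapshot('side'); 
c=cv2.resize(a[150:310,220:420],None,fx=3.7,fy=3.7,interpolation=cv2.INTER_CUBIC)
cv2.imwrite('pics/s3.png',cv2.convertScaleAbs(c,alpha=1.3))
for n in('side','top'):
    z=np.load(n+'0.npz'); P=cloud(n,z['d']); hsv=cv2.cvtColor(z['im'],cv2.COLOR_BGR2HSV)
    red=((hsv[...,0]<6)|(hsv[...,0]>174))&(hsv[...,1]>150)&(P[...,2]>.06); red[:,:200]=0
    w=P[red]; w=w[np.hypot(*(w[:,:2]-[.56,.13]).T)<.06]; X=(w[:,:2]-N)@u;Y=(w[:,:2]-N)@v
    t=w[:,2]>.15; print(n,'handle jig x',np.percentile(X[t],[2,98]),'y',np.percentile(Y[t],[2,50,98]),'zmax',w[:,2].max())
# planned TCP for handle angles
for th in np.r_[0:1.3:.1,1.28]:
    A=np.radians(75)-th; c,s_=np.cos(A),np.sin(A); x=.108+.104*c-.008*s_-.008; zz=.05+.104*s_+.008*c
    W=N+x*u; print(round(th,2),np.round((np.r_[W,zz]-p)*1000,1))
E
```

```text
tcp jig 0.10993210526109584 0.00011696131701150546 0.21508934559733844 [0.09643474 0.05121648 0.38713354]
side handle jig x [0.13186553 0.14747517] y [-0.0071108   0.01032622  0.01333002] zmax 0.17249470311507306
top handle jig x [0.12729106 0.14639247] y [-0.0125532  -0.00236564  0.00808732] zmax 0.1737908410893162
0.0 [  3.5   8.6 -62.6]
0.1 [  7.3  18.  -65. ]
0.2 [ 10.9  27.2 -68.4]
0.3 [ 14.4  36.  -72.8]
0.4 [ 17.7  44.3 -78.1]
0.5 [ 20.8  52.1 -84.3]
0.6 [ 23.6  59.3 -91.3]
0.7 [ 26.2  65.8 -99. ]
0.8 [  28.5   71.6 -107.4]
0.9 [  30.4   76.5 -116.4]
1.0 [  32.1   80.6 -125.8]
1.1 [  33.3   83.8 -135.7]
1.2 [  34.2   86.1 -145.8]
1.28 [  34.7   87.2 -154.1]
```

View pics/s3.png

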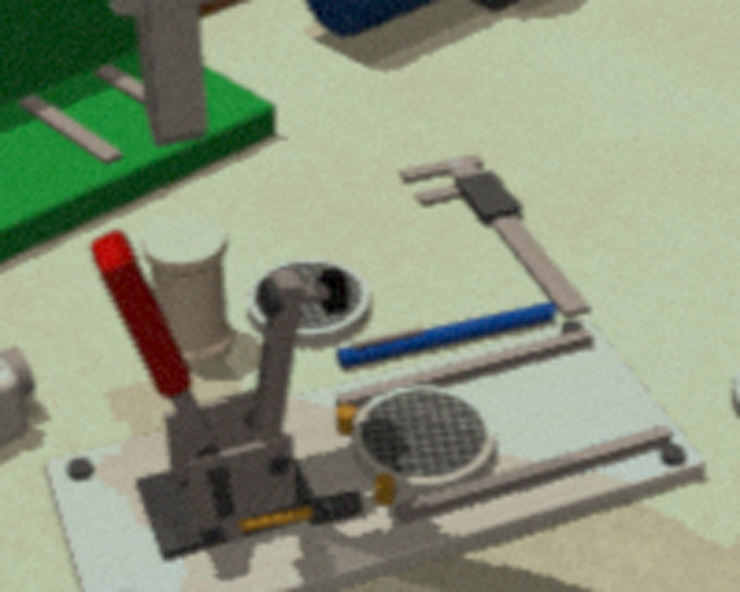

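The disc at (425,433) is seated on both pins, and the fingers hang above and just in front of the red handle at (140,310). Next I lower them beside its face and push along the arc.

>>> servo_tool(
  motion=[
    {"tx": 0, "ty": 0, "tz": -35, "rx": 0, "ry": 0, "rz": 0, "gripper": 0},
    {"tx": 0, "ty": 0, "tz": -62, "rx": 0, "ry": 0, "rz": 0, "gripper": 0},
    {"tx": 0, "ty": 0, "tz": -62, "rx": 0, "ry": 0, "rz": 0, "gripper": 0},
    {"tx": 3.5, "ty": 8.6, "tz": -63, "rx": 0, "ry": 0, "rz": 0, "gripper": 0},
    {"tx": 5.4, "ty": 13.3, "tz": -64, "rx": 0, "ry": 0, "rz": 0, "gripper": 0},
    {"tx": 7.3, "ty": 18, "tz": -65, "rx": 0, "ry": 0, "rz": 0, "gripper": 0},
    {"tx": 9.1, "ty": 22.6, "tz": -67, "rx": 0, "ry": 0, "rz": 0, "gripper": 0},
    {"tx": 10.9, "ty": 27.2, "tz": -68.5, "rx": 0, "ry": 0, "rz": 0, "gripper": 0},
    {"tx": 12.7, "ty": 31.6, "tz": -70.5, "rx": 0, "ry": 0, "rz": 0, "gripper": 0},
    {"tx": 14.4, "ty": 36, "tz": -73, "rx": 0, "ry": 0, "rz": 0, "gripper": 0},
    {"tx": 16, "ty": 40.1, "tz": -75.5, "rx": 0, "ry": 0, "rz": 0, "gripper": 0},
    {"tx": 17.7, "ty": 44.3, "tz": -78, "rx": 0, "ry": 0, "rz": 0, "gripper": 0},
    {"tx": 17.7, "ty": 44.3, "tz": -78, "rx": 0, "ry": 0, "rz": 0, "gripper": 0},
  ],
)

```text
t: 8.62
tool_pos: [0.5763, 0.1553, 0.1382]
tool_rot: [0.827, 0.562, 0.0, 0.001]
force: [-1.0, -4.2, 6.7]
grip_width: 0.0002
finger_force: 3.7
```

>>> servo_tool(
  motion=[
    {"tx": 1.6, "ty": 4, "tz": -3.1, "rx": 0, "ry": 0, "rz": 0, "gripper": 0},
    {"tx": 3.1, "ty": 7.8, "tz": -6.3, "rx": 0, "ry": 0, "rz": 0, "gripper": 0},
    {"tx": 4.5, "ty": 11.4, "tz": -9.8, "rx": 0, "ry": 0, "rz": 0, "gripper": 0},
    {"tx": 5.9, "ty": 15, "tz": -13.3, "rx": 0, "ry": 0, "rz": 0, "gripper": 0},
    {"tx": 7.2, "ty": 18.3, "tz": -17.1, "rx": 0, "ry": 0, "rz": 0, "gripper": 0},
    {"tx": 8.5, "ty": 21.5, "tz": -21, "rx": 0, "ry": 0, "rz": 0, "gripper": 0},
    {"tx": 9.7, "ty": 24.4, "tz": -25.2, "rx": 0, "ry": 0, "rz": 0, "gripper": 0},
    {"tx": 10.8, "ty": 27.3, "tz": -29.4, "rx": 0, "ry": 0, "rz": 0, "gripper": 0},
    {"tx": 11.8, "ty": 29.8, "tz": -33.9, "rx": 0, "ry": 0, "rz": 0, "gripper": 0},
    {"tx": 12.7, "ty": 32.2, "tz": -38.4, "rx": 0, "ry": 0, "rz": 0, "gripper": 0},
    {"tx": 13.6, "ty": 34.3, "tz": -43.1, "rx": 0, "ry": 0, "rz": 0, "gripper": 0},
    {"tx": 14.4, "ty": 36.3, "tz": -47.8, "rx": 0, "ry": 0, "rz": 0, "gripper": 0},
    {"tx": 15, "ty": 37.9, "tz": -52.7, "rx": 0, "ry": 0, "rz": 0, "gripper": 0},
    {"tx": 15.6, "ty": 39.5, "tz": -57.7, "rx": 0, "ry": 0, "rz": 0, "gripper": 0},
    {"tx": 16.1, "ty": 40.7, "tz": -62.7, "rx": 0, "ry": 0, "rz": 0, "gripper": 0},
    {"tx": 16.5, "ty": 41.8, "tz": -67.8, "rx": 0, "ry": 0, "rz": 0, "gripper": 0},
    {"tx": 16.5, "ty": 41.8, "tz": -67.8, "rx": 0, "ry": 0, "rz": 0, "gripper": 0},
    {"tx": 16.5, "ty": 41.8, "tz": -67.8, "rx": 0, "ry": 0, "rz": 0, "gripper": 0},
  ],
)

```text
t: 10.88
tool_pos: [0.5922, 0.1978, 0.0698]
tool_rot: [0.827, 0.562, 0.0, 0.0]
force: [-0.7, 0.5, -0.2]
grip_width: 0.0003
finger_force: 0.0
```

```bash
python3 - <<'E'
from h import *
a,d=snapshot('side'); 
c=cv2.resize(a[170:330,200:420],None,fx=3.5,fy=3.5,interpolation=cv2.INTER_CUBIC)
cv2.imwrite('pics/s4.png',cv2.convertScaleAbs(c,alpha=1.3))
E
```

```text
(no output)
```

View pics/s4.png

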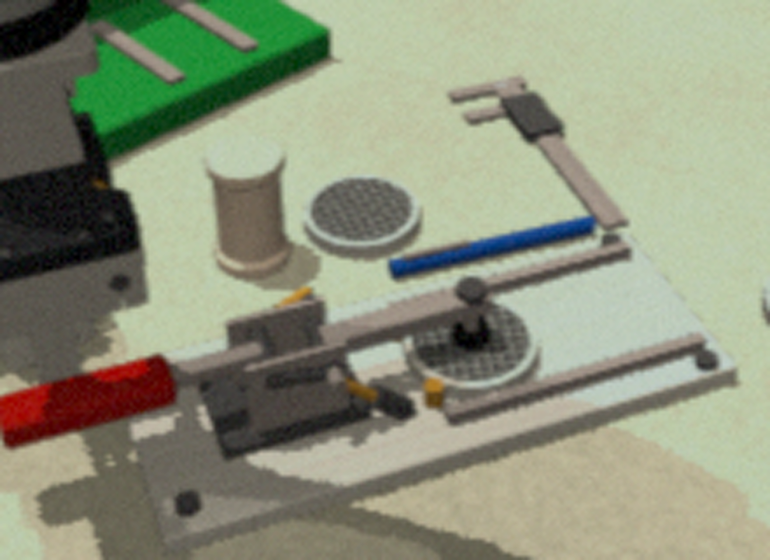

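The handle has snapped level at (85,400), the foot at (470,325) stands on the middle of the disc, and nothing is touching the tool. I'll retreat straight up and check the result.

>>> servo_tool(
  motion=[
    {"tx": 0, "ty": 0, "tz": 20, "rx": 0, "ry": 0, "rz": 0, "gripper": 0},
    {"tx": 0, "ty": 0, "tz": 60, "rx": 0, "ry": 0, "rz": 0, "gripper": 0},
    {"tx": 0, "ty": 0, "tz": 110, "rx": 0, "ry": 0, "rz": 0, "gripper": 0},
    {"tx": 0, "ty": 0, "tz": 150, "rx": 0, "ry": 0, "rz": 0, "gripper": 0},
    {"tx": 0, "ty": 0, "tz": 150, "rx": 0, "ry": 0, "rz": 0, "gripper": 0},
    {"tx": 0, "ty": 0, "tz": 150, "rx": 0, "ry": 0, "rz": 0, "gripper": 0},
  ],
)

```text
t: 11.68
tool_pos: [0.5916, 0.1974, 0.2192]
tool_rot: [0.827, 0.562, -0.0, 0.0]
force: [0.4, -0.4, -0.3]
grip_width: 0.0005
finger_force: 0.0
```

```bash
python3 - <<'E'
from h import *
u=np.array([.3684,.9298]); v=np.array([-.9298,.3684]); N=np.array([.5169,.0085])
a,d=snapshot('side'); P=cloud('side',d)
q=P[...,:2]-N; X=q@u; Y=q@v; Z=P[...,2]
hsv=cv2.cvtColor(a,cv2.COLOR_BGR2HSV)
r=((hsv[...,0]<6)|(hsv[...,0]>174))&(hsv[...,1]>150)&(abs(Y)<.03)&(X>.1)&(X<.26)&(Z>.03)
up=r&(abs(Y)<.01); f=np.polyfit(X[up],Z[up],1); print('handle slope',f[0],'x',X[r].min(),X[r].max(),'z',np.percentile(Z[r],[5,50,95]))
m=(d>0)&(Z>.0175)&(Z<.026)&(abs(Y)<.0365)&(abs(X)<.045)
print('disc x',np.percentile(X[m],[1,99]),'y',np.percentile(Y[m],[1,99]),'z',np.median(Z[m]))
cv2.imwrite('pics/s5.png',cv2.convertScaleAbs(cv2.resize(a[170:330,180:420],None,fx=3.3,fy=3.3,interpolation=cv2.INTER_CUBIC),alpha=1.3))
print(sense()['force'],sense()['t'])
E
```

```text
handle slope -0.07266812548572711 x 0.15569734910917818 0.23391478636059515 z [0.04803815 0.05672592 0.05879052]
disc x [-0.03171372  0.03593938] y [-0.02024673  0.03497495] z 0.021527893393298393
[-0.53658579  0.45548137  0.14830267] 11.725
```

View pics/s5.png

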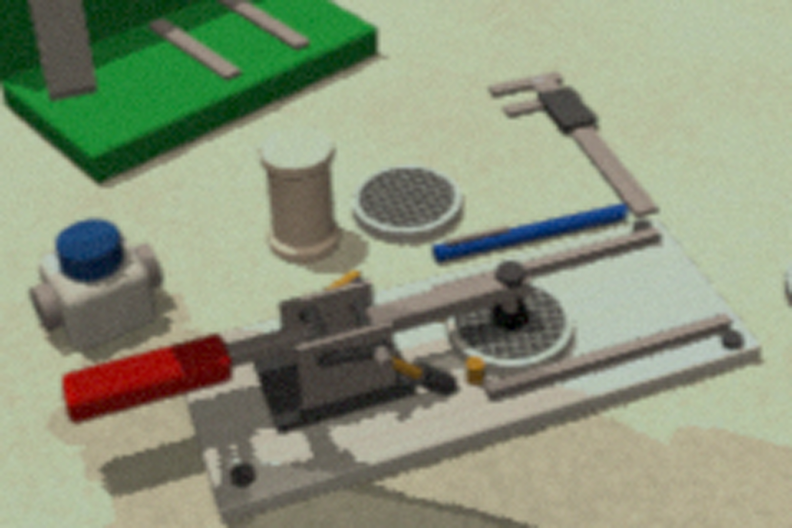

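The handle is level and locked, at (145,375). The foot at (510,315) presses the disc, which is seated on the pins. The tool is clear and the other objects haven't moved, so I'm handing in.

```bash
python3 -c "
from bench import *
print(finish_job())"
```

```text
the job is handed in; nothing more can be done
None
```

The disc is home against both pins, the clamp handle is locked with its foot on the disc, and the job is handed in. No verdict came back, and the foot's force on the disc was seen only in the picture, not measured.

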